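# Sweep the block offcuts into the scrap tray

## Robot

A 6-joint arm with a two-finger parallel gripper is mounted at the origin on the work surface. World frame = base frame: x ahead of the robot, y to its left, z up, the work surface at z = 0. Lengths are in m, angles in rad, forces in N, time in s.
With the tool pointing down it reaches from about 0.4 to 0.825 m from the base axis. Payload 7 kg.
Tool frame: the origin (TCP) lies at the very end of the fingers, on their centre line; the grasp point (between the pads) lies 19 mm behind it (env.grip_depth is the distance from the TCP to the grasp point, in m); z points along the fingers, y is the line along which they close (so a half turn about z gives the same grasp; the last joint's range is limited). The gripper opens to 88 mm and grips with 3 to 60 N. Pads are 19 mm wide; open, the fingers measure 130 mm over their backs; the gripper's body (78 mm by 193 mm) begins 47 mm behind the grasp point.
Start: joints at [1.587, 0.359, 0.012, 0, -1.224, -0.288], TCP at [0.181, 0.65, 0.227] pointing down, gripper open.
Joint ranges: [-3.07, 3.07], [-1.43, 2.12], [-1.02, 1.25], [-3.03, 1.67], [-3.05, -0], [-3.03, 3.03]. Speed limits (rad/s): [2.39, 2.39, 3.01, 3.14, 3.14, 3.14].

## Interface

Orientations are given as a unit quaternion [w, x, y, z].
In Python, from station import env gives the robot as it stands.
- The arm moves only by the shell command python3 -m inch 'ROWS' [FORCE]. ROWS is text: rows parted by semicolons, each of 5 numbers parted by spaces: the shift along the tool's x, y, z in units of 0.25 m (1.0 is 0.25 m), then the turn about the tool's z in units of pi/2 rad (1.0 is pi/2 rad), then the opening, from 0 (shut) to 1 (fully open). A call has 1 to 20 rows; each row shifts and turns the commanded pose from where the row before left it, along the tool's axes as they then stand; what a row does not reach is not made up. A row lasts 1/8 s, in which the tool goes at most 62.5 mm and 10.7 degrees, less where a joint would pass 70% of its speed; a pose out of reach is approached as far as the arm can. A call with a number of a shift or a turn outside -1 to 1 is refused whole. A call with a gripper value outside its range is refused whole. The fingers move at their own pace and stop on an object; FORCE is the grip in N (left out, the last holds). Time passes only in rows, so rows that do not move let the fingers close. It gives the time, the measured TCP pose, the force, the opening and the grip force at its end, in the units of the state.
- env.read_state(): the state, without advancing time (a new reading comes with each control period).
- env.grab_frame(name): name is "side" or "top" or "wrist"; returns the picture (384x512x3 uint8, blue, green, red); there is no depth.
- env.camera_params(name): a dict with "K" (3x3 intrinsics, pixels), "k1" (the pictures are not rectified: a ray, as slopes to the right and down, at radius r is drawn at 1 + k1 r^2 times it, then the intrinsics apply), "R" (3x3) and "t" (3): a world point X has camera coordinates R X + t; the wrist camera has in their place "tool_from_camera" (4x4, takes a point from camera to tool coordinates, whose origin is the TCP and whose axes are the flange's). Camera axes: x right, y down, z forward; pixel columns grow to the right and rows downward; lengths in m; the calibration is good to about 2 mm. A picture is of the moment at which its call begins: read the wrist's pose just before it. camera_params takes no time and is no camera call.
- env.finish_job(): hands the job in; it is judged then, once.
The state is a dict: "time": time; "qpos": joint angles; "joint_velocities": joint speeds; "effort": joint torques, N m; "tool_pos": TCP position; "tool_rot": TCP orientation; "ft_force": force on the tool from outside, world axes, zero at the start; "torque": the same for the moment, N m; "gripper_width": finger opening in m; "grip_force": force on a finger pad.
Only numpy, scipy, OpenCV 4.12 (cv2) and the standard library are available. Lean on these libraries where they do the work, as an engineer would, in place of code of your own. Each camera call takes 0.05 s, during which the arm holds its last target. There are 200 camera calls.

## Task

Clear the cutting board: sweep the four small lino-block offcuts along the board with the fingers and off its end into the empty scrap tray beside it, so that all four come to rest inside the tray and none still leans on the board. Only push them, never pick one up, and leave the carved block and the jar on the board where they are. Then take the hand away.

Things in the scene. Friction and masses are not known exactly. Their poses are not given: they have to be found in the camera images.
- board: The block-cutting board: a plywood board on runners, 250 mm (own x, away from the robot) by 300 mm (own y), fixed to the bench; its flat top is 45 mm above the bench. Origin: centre of its footprint at bench level; own z up. A dark wooden fence 12 mm wide and 14 mm high above the top runs the whole length of its far (+x) edge; the near edge and both ends (own y = -150 and +150 mm) are open and flush.
- scrap_tray: The empty scrap tray: shallow white plastic tray, undivided, 250 mm (own x) by 120 mm (own y), walls 38 mm high and 3 mm thick, floor 3 mm; fixed. It stands 2 mm off one of the board's two ends, left or right, its rim 7 mm below the board's top and its axes parallel to the board's. Origin: centre of its underside, at bench level.
- tool_tray: The tool tray at the board's other end: same outside size and height as the scrap tray and also white, but with a divider along its length and two wood-handled gouges lying in it (they stay below the board's top). Fixed. Origin: centre of its underside.
- offcut_square: Square offcut, loose, 30 x 30 mm, 15 mm thick like all the offcuts: light board faced with dark grey lino, 12 to 25 g. Lies flat on the board. Origin: centre of its underside (as built, lino up). At the start two offcuts lie in the lane by the fence (board's own x about 66 to 86 mm) and two in the near lane (-68 to -92 mm), 80 mm or more apart along a lane, at any angle.
- offcut_strip: Strip offcut, loose, 46 mm (own x) by 18 mm (own y), 15 mm thick, same stock. Lies flat on the board. Origin: centre of its underside.
- offcut_notched: L-shaped offcut, loose, 34 x 34 mm with the (+x, +y) quarter of 17 x 17 mm missing, 15 mm thick, same stock. Lies flat on the board. Origin: centre of its underside square, which is the inner corner of the L.
- offcut_wedge: Triangular offcut, loose, equilateral, corners 22 mm from its centre (sides 38 mm), 15 mm thick, same stock. Lies flat on the board. Origin: centre of its underside.
- carved_block: The finished block, loose, to be left alone: 50 mm (own x) by 80 mm (own y), 15 mm thick, same stock as the offcuts but far bigger and carved with a leaf within a border. Lies flat on the board's middle line (own x within 10 mm of 0), as does the jar, at the other half of its length; offcuts lie on either side. Origin: centre of its underside.
- jar: Small white jar with a screw lid, loose, 40 mm across and 45 mm high, standing on the middle of the board; to be left alone. Origin: centre of its underside.

How it is judged:
By the outcome, as a careful person would: the job done as asked, in the order asked, and still so for the second after the job is handed in, with the robot touching nothing.
It also fails if it takes over 72 s, if anything falls off the work surface, if the arm or the gripper's body presses on something with over 40 N, if the wrist force passes 120 N, or if a joint passes its speed limit or range.

## Working session

There is one attempt and no reset: what is moved stays moved. The work goes in short steps, Python scripts to look and compute and a shell command to move; the robot and the scene stay as the last step left them, time stands still between calls to the robot, and variables do not carry over. Pictures are saved under pics/ and viewed, at most 11 in all, crops included, and the job is handed in when it is done.

```bash
mkdir -p pics; ls; python3 - <<'E'
from station import env
import cv2
s=env.read_state();print(s)
for n in ("top","side"):
    cv2.imwrite(f"pics/{n}0.png",cv2.resize(env.grab_frame(n),None,fx=1.5,fy=1.5,interpolation=cv2.INTER_CUBIC)); print(env.camera_params(n))
E
```

```text
pics
{'time': 0.0, 'qpos': array([ 1.58711371e+00,  3.59430182e-01,  1.10523604e-02, -3.25823803e-04,
       -1.22413949e+00, -2.88117128e-01]), 'joint_velocities': array([ 0.00122915, -0.00029195, -0.00014312, -0.00072474,  0.00090687,
        0.00096908]), 'effort': array([-1.53086468e-03, -5.82713270e+01,  2.93062896e+01,  6.99726686e+00,
        6.84000668e-03, -1.57679519e-04]), 'tool_pos': array([0.18110687, 0.64972743, 0.22559627]), 'tool_rot': array([ 8.73767755e-04,  9.90771919e-01, -1.35536862e-01, -2.09256575e-05]), 'ft_force': array([0.46930888, 0.04687116, 0.26081984]), 'torque': array([ 0.00157264, -0.01652024,  0.0238623 ]), 'grip_force': 0.0, 'gripper_width': 0.08763104681424994}
{'K': array([[389.57321553,   0.        , 251.05600783],
       [  0.        , 389.57321553, 190.39098341],
       [  0.        ,   0.        ,   1.        ]]), 'k1': -0.0060688305101281636, 'R': array([[-0.02673761, -0.99914678,  0.03147723],
       [-0.99592381,  0.0239114 , -0.08697134],
       [ 0.08614447, -0.03367433, -0.9957134 ]]), 't': array([0.02251865, 0.55480985, 0.76286402])}
{'K': array([[346.89814041,   0.        , 254.11138481],
       [  0.        , 346.89814041, 192.69554556],
       [  0.        ,   0.        ,   1.        ]]), 'k1': -0.057002656490839174, 'R': array([[ 0.81461901, -0.57996819, -0.00572373],
       [-0.35186411, -0.4863325 , -0.79979519],
       [ 0.46107213,  0.65354234, -0.6002457 ]]), 't': array([-0.46873969,  0.25377155,  0.43682044])}
```

View pics/top0.png

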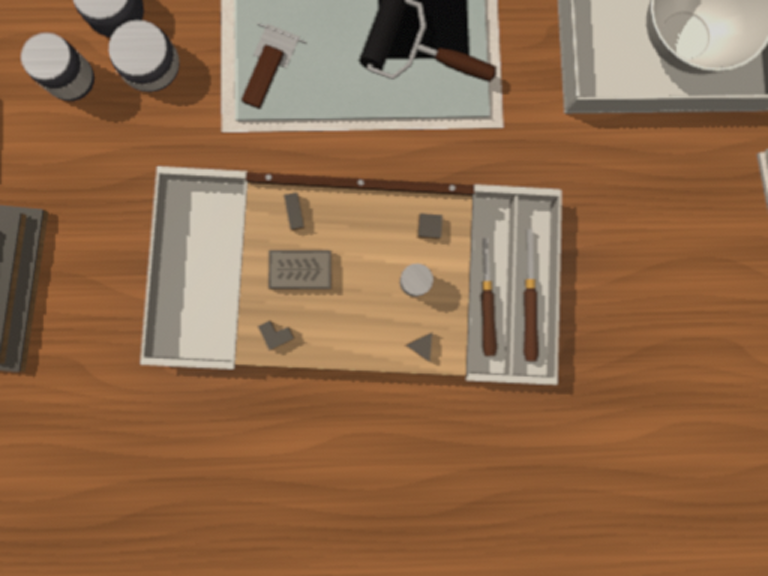

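The top view shows the scrap tray to the left (about x 145–245, 1.5x pixels). The board spans 235–470, with the fence at row ~180. Strip at (294,211), square (430,226), notched (276,335), wedge (422,346), carved block (300,270), jar (417,280). I'll convert these to world positions next.

```bash
cat > h.py <<'E'
import numpy as np, cv2
from station import env
def world(n,px,z,scale=1.5):
    c=env.camera_params(n); px=(np.array(px,float).reshape(-1,2)+.5)/scale-.5
    d=np.array([c["k1"],0,0,0])
    u=cv2.undistortPoints(px[:,None],c["K"],d)[:,0]
    ray=np.c_[u,np.ones(len(u))]@c["R"]; o=-c["R"].T@c["t"]
    return o+ray*((z-o[2])/ray[:,2])[:,None]
E
python3 - <<'E'
from h import *
np.set_printoptions(precision=4,suppress=True)
near=world("top",[[235,367],[466,376]],.045)
far=world("top",[[247,172],[474,184]],.059)
c=(near.mean(0)+far.mean(0))/2
e=near[0]-near[1]; a=np.arctan2(e[1],e[0])-np.pi/2
e=far[0]-far[1]; a2=np.arctan2(e[1],e[0])-np.pi/2
print(near,far,c,np.degrees([a,a2]))
a=(a+a2)/2;R=np.array([[np.cos(a),-np.sin(a)],[np.sin(a),np.cos(a)]])
names=dict(strip=(294,211),square=(430,226),notch=(276,335),wedge=(422,346),block=(300,269),jar=(417,279))
for k,p in names.items():
    w=world("top",p,.09 if k=="jar" else .06)[0]; print(k,w,"board",(w[:2]-c[:2])@R)
t=world("top",[[158,168],[141,364],[235,368]],.038); print("tray",(t[:,:2]-c[:2])@R)
E
```

```text
[[ 0.4531  0.1942  0.045 ]
 [ 0.4331 -0.1036  0.045 ]] [[ 0.7046  0.1744  0.059 ]
 [ 0.6833 -0.1216  0.059 ]] [0.5685 0.0359 0.052 ] [-3.8473 -4.1285]
strip [0.6517 0.1142 0.06  ] board [0.0776 0.0839]
square [ 0.6284 -0.0615  0.06  ] board [ 0.0666 -0.093 ]
notch [0.4926 0.1392 0.06  ] board [-0.0829  0.0978]
wedge [ 0.4737 -0.0459  0.06  ] board [-0.0889 -0.0882]
block [0.5761 0.1076 0.06  ] board [0.0026 0.0721]
jar [ 0.5568 -0.0392  0.09  ] board [-0.0065 -0.0757]
tray [[ 0.1314  0.27  ]
 [-0.1278  0.2722]
 [-0.1279  0.1513]]
```

View pics/side0.png

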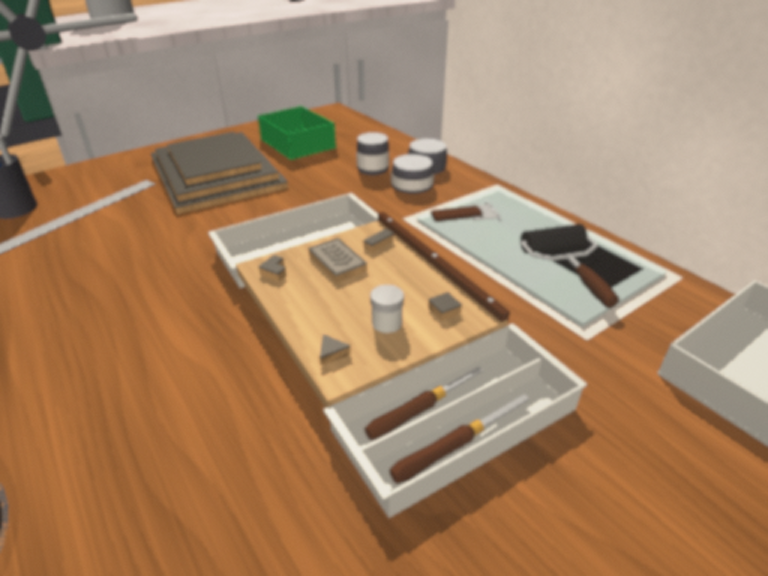

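The side view agrees: nothing tall near the lanes apart from the jar, and the scrap tray is at the +y end. The plan is tool x along board -y, fingers nearly closed, and each offcut pushed separately.

```bash
python3 -m inch '0 0 0 0.109 0.1;0 0 0 0.109 0.1;0 0 0 0.109 0.1;0 0 0 0.109 0.1;0 0 0 0.109 0.1;0 0 0 0.109 0.1;0 0 0 0.109 0.1;0 0 0 0.109 0.1;0.15 -0.14 0 0 0.1;0.15 -0.14 0 0 0.1;0.15 -0.14 0 0 0.1;0.15 -0.14 0 0 0.1;0.15 -0.14 0 0 0.1;0.15 -0.14 0 0 0.1;0.15 -0.14 0 0 0.1;0.15 -0.14 0 0 0.1;0.15 -0.14 0 0 0.1;0.15 -0.14 0 0 0.1;0.15 -0.14 0 0 0.1;0 0 0 0 0.1'
cat >> h.py <<'E'
def where():
    s=env.read_state(); a=np.radians(-4); R=np.array([[np.cos(a),-np.sin(a)],[np.sin(a),np.cos(a)]])
    w,x,y,z=s["tool_rot"]; b=(s["tool_pos"][:2]-[.5685,.0359])@R
    print("t",round(s["time"],2),"board mm",(b*1000).round(1),"z",round(s["tool_pos"][2]*1e3,1),
     "heading err deg",round(np.degrees(np.arctan2(2*(x*y+w*z),1-2*(y*y+z*z)))+94,2),"F",s["ft_force"].round(1),"w",s["gripper_width"].round(4))
E
python3 -c "from h import *;where()"
```

```text
time: 2.6
tool_pos: [0.5374, 0.2087, 0.2258]
tool_rot: [-0.001, -0.68, 0.733, -0.0]
ft_force: [-0.6, 0.5, -0.8]
gripper_width: 0.0085
grip_force: 0.0Traceback (most recent call last):
  File "<string>", line 1, in <module>
    from h import *;where()
                    ~~~~~^^
  File "h.py", line 13, in where
    "heading err deg",round(np.degrees(np.arctan2(2*(x*y+w*z),1-2*(y*y+z*z)))+94,2),"F",s["ft_force"].round(1),"w",s["gripper_width"].round(4))
                                                                                                                   ^^^^^^^^^^^^^^^^^^^^^^^^
AttributeError: 'float' object has no attribute 'round'
```

```bash
sed -i 's/s\["gripper_width"\].round(4)/round(s["gripper_width"],4)/' h.py; python3 -m inch '0.1 -0.1 0.06 0 0.1;0.1 -0.1 0.06 0 0.1;0.1 -0.1 0.06 0 0.1;0.1 -0.1 0.06 0 0.1;0.08 -0.08 0.06 0 0.1;0 0 0 0 0.1'>/dev/null; python3 - <<'E'
from h import *
where()
cv2.imwrite("pics/w1.png",env.grab_frame("wrist"))
E
```

```text
t 3.35 board mm [75.  51.7] z 149.3 heading err deg -0.17 F [-0.3  0.4 -0.2] w 0.0089
```

View pics/w1.png

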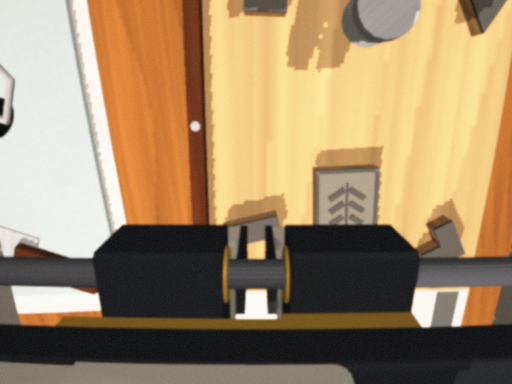

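The wrist view has the strip at (253,225), beside the finger column (about x 258), so it is laterally aligned. I'll check the y position by projecting.

```bash
cat >> h.py <<'E'
def wristworld(px,z):
    from scipy.spatial.transform import Rotation as Ro
    s=env.read_state(); c=env.camera_params("wrist"); T=c["tool_from_camera"]
    w=s["tool_rot"]; R=Ro.from_quat([w[1],w[2],w[3],w[0]]).as_matrix()
    u=cv2.undistortPoints(np.array(px,float).reshape(-1,1,2),c["K"],np.array([c["k1"],0,0,0]))[:,0]
    ray=np.c_[u,np.ones(len(u))]@(R@T[:3,:3]).T; o=s["tool_pos"]+R@T[:3,3]
    p=o+ray*((z-o[2])/ray[:,2])[:,None]; a=np.radians(-4)
    return (p[:,:2]-[.5685,.0359])@np.array([[np.cos(a),-np.sin(a)],[np.sin(a),np.cos(a)]])*1000
E
python3 - <<'E'
from h import *
print("strip far/near top corners (-y side)",wristworld([[229,226],[276,215]],.06).round(1))
print("notch tip, block -y corners",wristworld([[443,222],[315,168],[377,167]],.06).round(1))
print("board edge, fence inner, square/wedge",wristworld([[505,210],[487,33],[245,12],[287,12]],.06).round(1),wristworld([[207,150]],.059).round(1))
E
```

```text
strip far/near top corners (-y side) [[96.7 80.5]
 [58.8 71.1]]
notch tip, block -y corners [[-79.2  78.1]
 [ 29.3  32.7]
 [-19.1  31.9]]
board edge, fence inner, square/wedge [[-131.4   68.1]
 [ -91.8  -66.8]
 [  82.1  -77.6]
 [  53.1  -77.6]] [[112.1  18.7]]
```

```bash
python3 -m inch '0 -0.008 0.15 0 0.1;0 0 0.15 0 0.1;0 0 0.085 0 0.1;0 0 0 0 0.1' >/dev/null; python3 -c "from h import *;where()"
```

```text
t 3.9 board mm [75.9 53.5] z 54.3 heading err deg 0.01 F [-0.9  0.1  1. ] w 0.0085
```

```bash
python3 -m inch '0 0 0.012 0 0.1;-0.04 0 0 0 0.1;-0.06 0 0 0 0.1;-0.06 0 0 0 0.1;-0.07 0 0 0 0.1;-0.08 0 0 0 0.1;-0.08 0 0 0 0.1;-0.08 0 0 0 0.1;-0.08 0 0 0 0.1;0 0 0 0 0.1;0 0 -0.1 0 0.1;0.1 0 -0.2 0 0.1;0.2 0 0 0 0.1;0.2 0 0 0 0.1;0.2 0 0 0 0.1;0 0 0 0 0.1' >/dev/null; python3 - <<'E'
from h import *
where()
cv2.imwrite("pics/top1.png",cv2.resize(env.grab_frame("top"),None,fx=1.5,fy=1.5,interpolation=cv2.INTER_CUBIC))
E
```

```text
t 5.9 board mm [76.8 11.7] z 127.6 heading err deg -0.29 F [ 0.   0.1 -0.7] w 0.0086
```

View pics/top1.png

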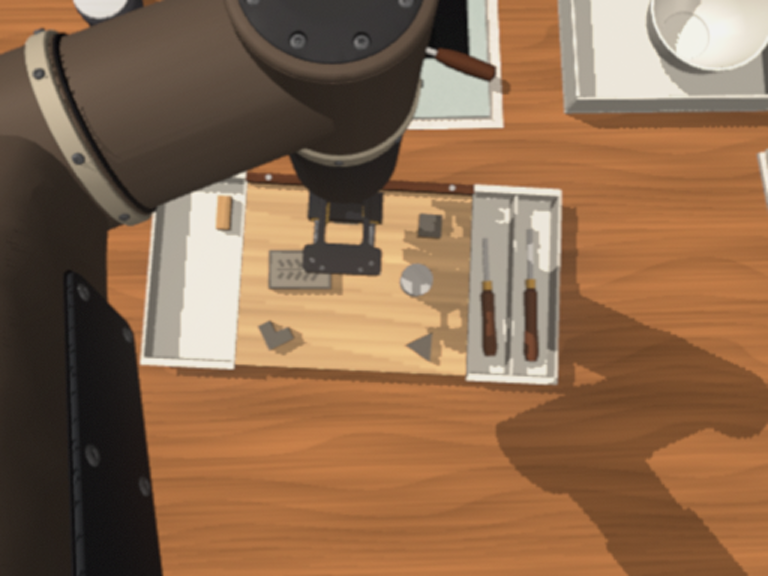

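The strip is in the tray at (223,212), and the block and jar are unmoved. The square goes next, pushed faster so it clears the strip.

```bash
python3 -m inch '0.2 0.035 0 0 0.1;0.2 0 0 0 0.1;0.175 0 0 0 0.1;0 0 0 0 0.1;0 0 0.15 0 0.1;0 0 0.14 0 0.1;0 0 0 0 0.1' >/dev/null; python3 -c "from h import *;where()"
```

```text
t 6.83 board mm [  66.5 -127.6] z 52.2 heading err deg -0.01 F [ 0.6 -0.3 -0.2] w 0.009
```

```bash
python3 -m inch '-0.03 0 0.004 0 0.1;-0.05 0 0 0 0.1;-0.07 0 0 0 0.1;-0.08 0 0 0 0.1;-0.08 0 0 0 0.1;-0.1 0 0 0 0.1;-0.1 0 0 0 0.1;-0.12 0 0 0 0.1;-0.14 0 0 0 0.1;-0.15 0 0 0 0.1;-0.15 0 0 0 0.1;-0.15 0 0 0 0.1;-0.13 0 0 0 0.1;0 0 0 0 0.1;0 0 -0.2 0 0.1;0.1 0.1 -0.2 0 0.1;0.15 0.15 0 0 0.1;0.15 0.15 0 0 0.1;0.15 0.15 0 0 0.1;0 0 0 0 0.1' >/dev/null; python3 - <<'E'
from h import *
where()
cv2.imwrite("pics/top2.png",cv2.resize(env.grab_frame("top"),None,fx=1.5,fy=1.5,interpolation=cv2.INTER_CUBIC))
E
```

```text
t 9.32 board mm [-71.9  69.2] z 154.2 heading err deg -0.14 F [0.1 0.1 0.9] w 0.0086
```

View pics/top2.png

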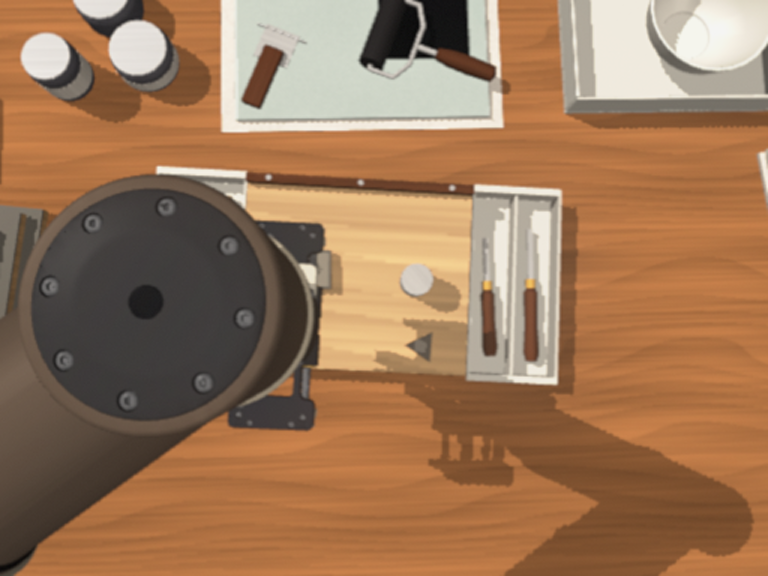

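The square is off the board; the arm hides the tray. The notched piece is next, at board (-83, 98).

```bash
python3 -m inch '0.08 0.044 0 0 0.1;0 0 0.1 0 0.1;0 0 0.16 0 0.1;0 0 0.14 0 0.1;0 0 0 0 0.1' >/dev/null; python3 - <<'E'
from h import *
where()
cv2.imwrite("pics/side3.png",cv2.resize(env.grab_frame("side")[60:260,80:360],None,fx=2.5,fy=2.5,interpolation=cv2.INTER_CUBIC))
E
```

```text
t 10.0 board mm [-81.6  50.4] z 51.5 heading err deg -0.08 F [ 0.5 -0.7  0.5] w 0.0089
```

View pics/side3.png

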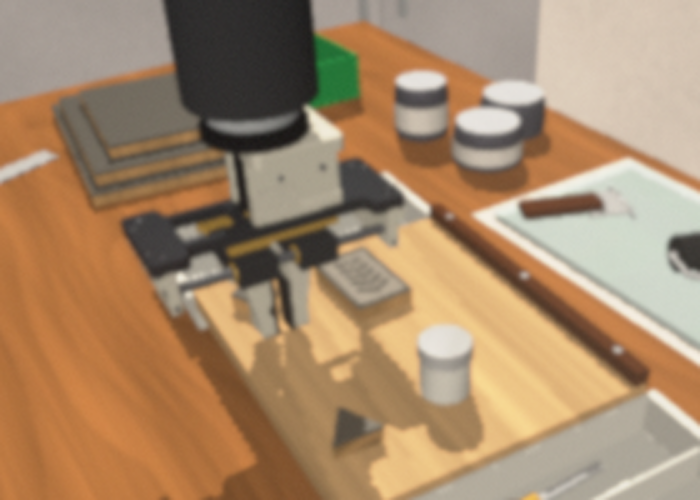

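The side crop shows the fingers on the board behind the notched piece at (275,315), clear of the block. Pushing now, ending fast.

```bash
python3 -m inch '-0.03 0 0 0 0.1;-0.05 0 0 0 0.1;-0.07 0 0 0 0.1;-0.09 0 0 0 0.1;-0.11 0 0 0 0.1;-0.13 0 0 0 0.1;-0.13 0 0 0 0.1;0 0 0 0 0.1;0 0 -0.15 0 0.1;0.15 0 -0.15 0 0.1;0.2 0 0 0 0.1;0.2 0 0 0 0.1;0.2 0 0 0 0.1;0.2 0 0 0 0.1;0.2 0 0 0 0.1;0.18 0 0 0 0.1;0 0 0 0 0.1' >/dev/null; python3 - <<'E'
from h import *
where()
cv2.imwrite("pics/top4.png",cv2.resize(env.grab_frame("top"),None,fx=1.5,fy=1.5,interpolation=cv2.INTER_CUBIC))
E
```

```text
t 12.18 board mm [ -80.7 -130.4] z 128.8 heading err deg -0.26 F [ 0.5  0.5 -0.2] w 0.009
```

View pics/top4.png

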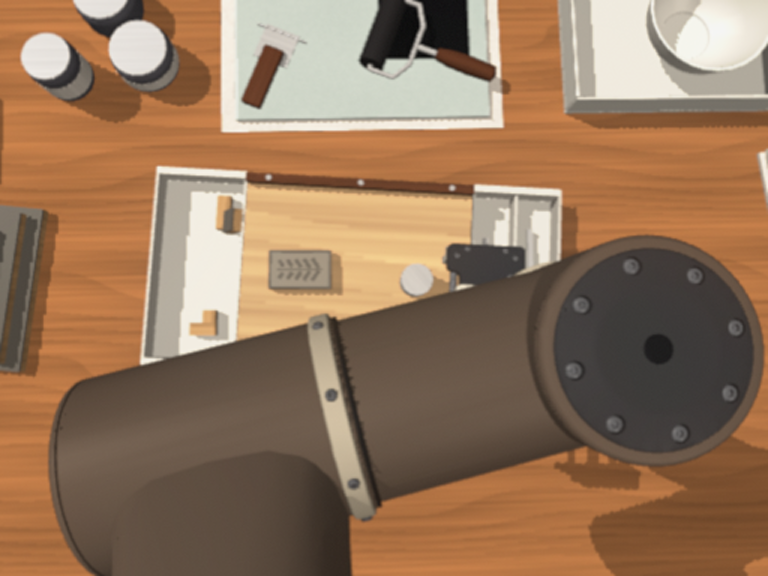

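The notched piece is in the tray at (205,323). The square sits between strip and near wall at (232,215) and may need a nudge later. Wedge next.

```bash
python3 -m inch '0 0.034 0 0 0.1;0 0 0.15 0 0.1;0 0 0.15 0 0.1;0 0 0 0 0.1' >/dev/null; python3 -c "from h import *;where()"
```

```text
t 12.72 board mm [ -91.  -127.8] z 52.0 heading err deg 0.02 F [ 0.5 -0.9  1. ] w 0.0088
```

```bash
python3 -m inch '-0.03 0 0.002 0 0.1;-0.05 0 0 0 0.1;-0.07 0 0 0 0.1;-0.08 0 0 0 0.1;-0.08 0 0 0 0.1;-0.1 0 0 0 0.1;-0.1 0 0 0 0.1;-0.12 0 0 0 0.1;-0.14 0 0 0 0.1;-0.15 0 0 0 0.1;-0.15 0 0 0 0.1;-0.15 0 0 0 0.1;-0.11 0 0 0 0.1;0 0 0 0 0.1;0 0 -0.2 0 0.1;0.2 0 -0.2 0 0.1;0.2 0 0 0 0.1;0.2 0 0 0 0.1;0.2 0 0 0 0.1;0 0 0 0 0.1' >/dev/null; python3 -m inch '0.2 0 0 0 0.1;0.2 0 0 0 0.1;0.2 0 0 0 0.1;0 0 0 0 0.1' >/dev/null; python3 - <<'E'
from h import *
where()
a=env.grab_frame("top")[100:260,80:240]; b=env.grab_frame("side")[110:220,130:290]
f=lambda i,s:cv2.resize(i,None,fx=s,fy=s,interpolation=cv2.INTER_CUBIC)
a=f(a,2.5)[:400];b=f(b,2.5); b=cv2.copyMakeBorder(b,0,400-b.shape[0],0,0,cv2.BORDER_CONSTANT)
cv2.imwrite("pics/both5.png",np.hstack([a,b]))
E
```

```text
t 15.72 board mm [ -89.2 -142.1] z 147.5 heading err deg -0.28 F [-0.   0.2  0.7] w 0.0088
```

View pics/both5.png

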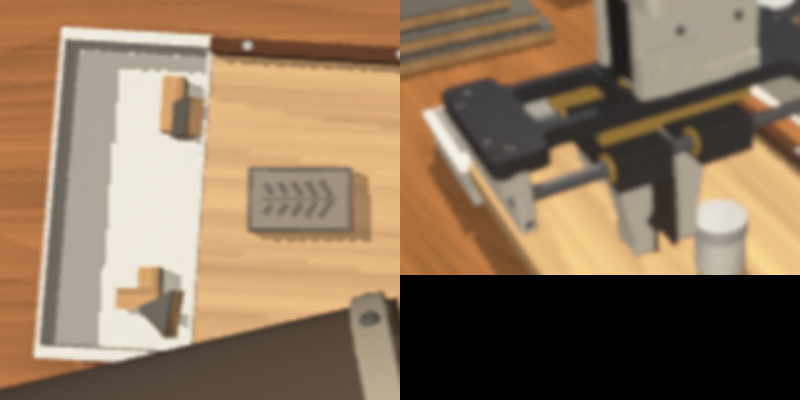

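All four are off the board and in the tray: square between strip and near wall at crop (185,118), wedge resting against the notched piece at (160,300). The side view is blocked, so I'll back off and look closer.

```bash
python3 -m inch '0 0 -0.1 0 0.1;0 0 -0.1 0 0.1;0 0 -0.1 0 0.1;-0.173 -0.036 0 0 0.1;-0.173 -0.036 0 0 0.1;-0.173 -0.036 0 0 0.1;-0.173 -0.036 0 0 0.1;-0.173 -0.036 0 0 0.1;-0.173 -0.036 0 0 0.1;-0.173 -0.036 0 0 0.1;-0.173 -0.036 0 0 0.1;-0.173 -0.036 0 0 0.1;-0.173 -0.036 0 0 0.1;0 0 0 0 0.1;0 0 0 0 0.1' >/dev/null; python3 -c "
from h import *;where();cv2.imwrite('pics/wr6.png',env.grab_frame('wrist'))"
python3 -m inch '-0.12 0.17 0 0 0.1;-0.12 0.17 0 0 0.1;-0.12 0.17 0 0 0.1;-0.12 0.17 0 0 0.1;-0.12 0.17 0 0 0.1;-0.12 0.17 0 0 0.1;0 0 0 0 0.1;0 0 0 0 0.1' >/dev/null; python3 - <<'E'
from h import *
where()
f=lambda i,w,h:cv2.resize(i,(w,h),interpolation=cv2.INTER_CUBIC)
t=env.grab_frame("top");s=env.grab_frame("side");w=cv2.imread("pics/wr6.png")
cv2.imwrite("pics/top6.png",t)
b=np.vstack([np.hstack([f(t[105:255,85:235],300,300),f(s[115:215,130:297],500,300)]),np.hstack([f(w,400,300),f(t,400,300)])])
cv2.imwrite("pics/all6.png",b)
E
```

```text
t 17.7 board mm [  0.7 293.6] z 221.9 heading err deg 0.06 F [ 0.3 -0.2  0.2] w 0.0087
t 18.75 board mm [-253.1  472.2] z 223.0 heading err deg -0.03 F [ 0.5  0.6 -0.4] w 0.0088
```

View pics/all6.png

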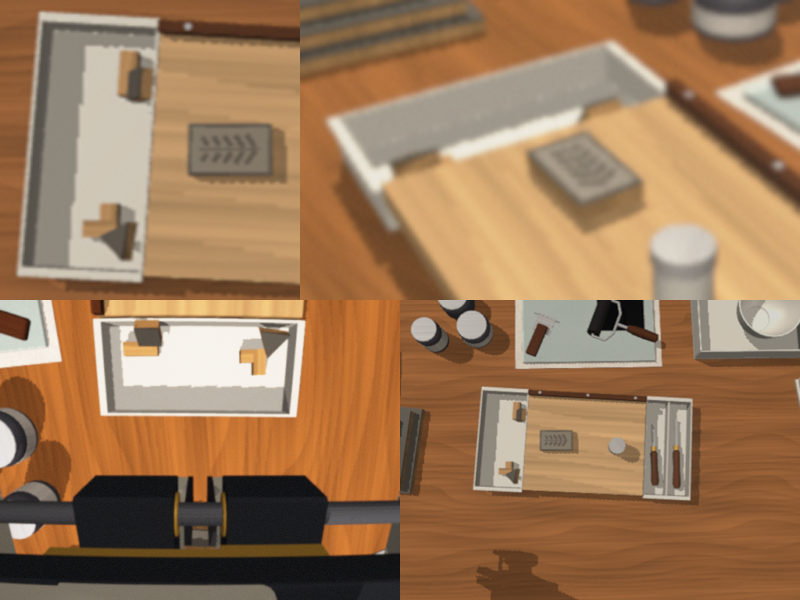

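All four are in the tray and the block and jar are untouched. The square (wrist inset 147,330) and wedge (275,340) stand close to the near wall, so I'll enlarge them before deciding on a nudge.

```bash
python3 - <<'E'
from h import *
w=cv2.imread("pics/wr6.png");t=cv2.imread("pics/top6.png")
f=lambda i,w,h:cv2.resize(i,(w,h),interpolation=cv2.INTER_CUBIC)
b=np.vstack([np.hstack([f(w[10:85,140:240],400,300),f(w[10:85,290:390],400,300)]),np.hstack([f(t[115:175,125:205],400,300),f(t[190:250,110:190],400,300)])])
cv2.imwrite("pics/zoom7.png",b)
E
```

```text
(no output)
```

View pics/zoom7.png

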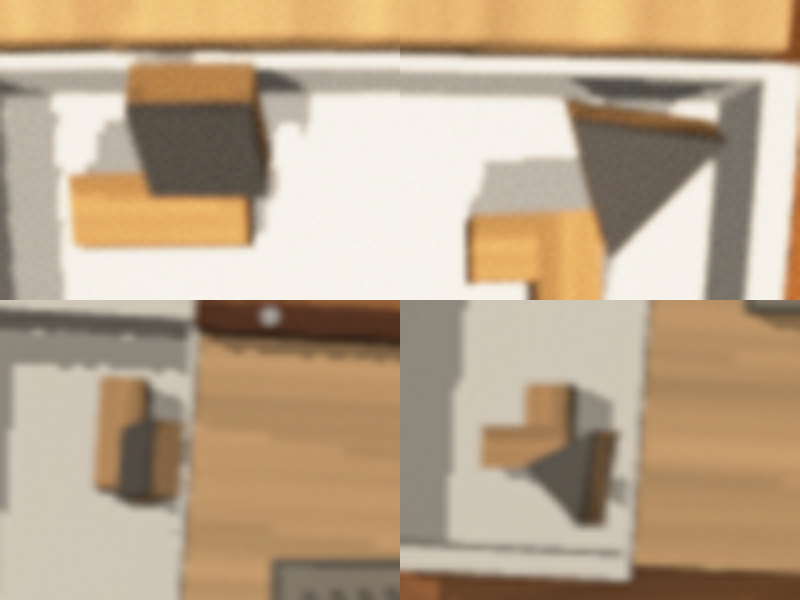

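```bash
python3 - <<'E'
from h import *
s=env.read_state()
off=np.array([.7,293.6])-np.array([-253.1,472.2])
a=np.radians(-4);R=np.array([[np.cos(a),-np.sin(a)],[np.sin(a),np.cos(a)]])
W=lambda x,y,z:(wristworld([[140+x/4-.4,10+y/4-.4]],z)[0]+off).round(1)   # z err ~1mm
T=lambda x,y,z:((world("top",[[125+x/5-.4,115+(y-300)/5-.4]],z,1)[0][:2]-[.5685,.0359])@R*1000).round(1)
print("rim inner/outer W",W(60,68,.038),W(60,52,.038),"board edge T",T(192,455,.045))
for z in (.025,.03,.035,.04,.045,.05): print(z,"back top edge W",W(195,65,z),"T",T(181,455,z)," lino top edge W",W(195,103,z),"T",T(151,455,z))
E
```

```text
rim inner/outer W [ 99.1 153.8] [ 98.9 150.2] board edge T [ 67.4 149.6]
0.025 back top edge W [ 68.8 151.2] T [ 71.  158.1]  lino top edge W [ 69.2 160.1] T [ 70.4 170.1]
0.03 back top edge W [ 67.9 152.1] T [ 70.1 157. ]  lino top edge W [ 68.3 160.9] T [ 69.5 169. ]
0.035 back top edge W [ 66.9 153.1] T [ 69.1 156. ]  lino top edge W [ 67.3 161.8] T [ 68.5 167.9]
0.04 back top edge W [ 66.  154.1] T [ 68.1 154.9]  lino top edge W [ 66.4 162.6] T [ 67.5 166.7]
0.045 back top edge W [ 65. 155.] T [ 67.2 153.9]  lino top edge W [ 65.4 163.5] T [ 66.6 165.6]
0.05 back top edge W [ 64.1 156. ] T [ 66.2 152.8]  lino top edge W [ 64.5 164.3] T [ 65.6 164.5]
```

Triangulation puts the square's top edge at z ≈ 42–50 mm. It is propped on the strip and leaning over the tray rim, so I'll sweep it on with the fingers just above the board.

```bash
python3 -m inch '0.152 -0.142 0 0 0.1;0.152 -0.142 0 0 0.1;0.152 -0.142 0 0 0.1;0.152 -0.142 0 0 0.1;0.152 -0.142 0 0 0.1;0.152 -0.142 0 0 0.1;0.152 -0.142 0.1 0 0.1;0.152 -0.142 0.1 0 0.1;0.152 -0.142 0.12 0 0.1;0 0 0 0 0.1;0 0 0 0 0.1' >/dev/null; python3 -c "from h import *;where()"
```

```text
t 20.23 board mm [ 66.6 129. ] z 142.5 heading err deg -0.18 F [-0.4  0.1 -0. ] w 0.0087
```

```bash
python3 -m inch '0 0 0.15 0 0.1;0 0 0.15 0 0.1;0 0 0.06 0 0.1;0 0 0 0 0.1;0 0 0 0 0.1' >/dev/null; python3 -c "from h import *;where()"
```

```text
t 20.85 board mm [ 67.1 131.2] z 54.4 heading err deg -0.01 F [-0.3  0.1  0.5] w 0.0085
```

```bash
python3 -m inch '0 0 0.024 0 0.1;0 0 0 0 0.1;-0.05 0 0 0 0.1;-0.05 0 0 0 0.1;-0.05 0 0 0 0.1;-0.05 0 0.02 0 0.1;-0.05 0 0 0 0.1;-0.05 0 0 0 0.1;0 0 0 0 0.1' ; python3 -c "from h import *;where()"; python3 -m inch '0 0 -0.2 0 0.1;0 0 -0.2 0 0.1;0 0 -0.2 0 0.1;-0.1 0.15 0 0 0.1;-0.1 0.17 0 0 0.1;-0.12 0.17 0 0 0.1;-0.12 0.17 0 0 0.1;-0.12 0.17 0 0 0.1;-0.12 0.17 0 0 0.1;-0.12 0.17 0 0 0.1;-0.12 0.17 0 0 0.1;0 0 0 0 0.1;0 0 0 0 0.1' >/dev/null; python3 - <<'E'
from h import *
where()
t=env.grab_frame("top");s=env.grab_frame("side")
f=lambda i,w,h:cv2.resize(i,(w,h),interpolation=cv2.INTER_CUBIC)
cv2.imwrite("pics/fin8.png",np.vstack([np.hstack([f(t[110:180,100:193],400,300),f(t[185:255,95:188],400,300)]),np.hstack([f(s[115:205,140:260],400,300),f(t[90:270,90:330],400,300)])]))
E
```

```text
time: 21.98
tool_pos: [0.6486, 0.2375, 0.0412]
tool_rot: [-0.0, -0.682, 0.731, 0.0]
ft_force: [0.5, -1.4, 0.4]
gripper_width: 0.0086
grip_force: 0.0
t 21.98 board mm [ 65.9 206.7] z 41.2 heading err deg 0.03 F [ 0.5 -1.4  0.4] w 0.0086
t 23.6 board mm [-268.7  435.3] z 190.7 heading err deg -0.01 F [ 0.7 -0.7  0.7] w 0.009
```

View pics/fin8.png

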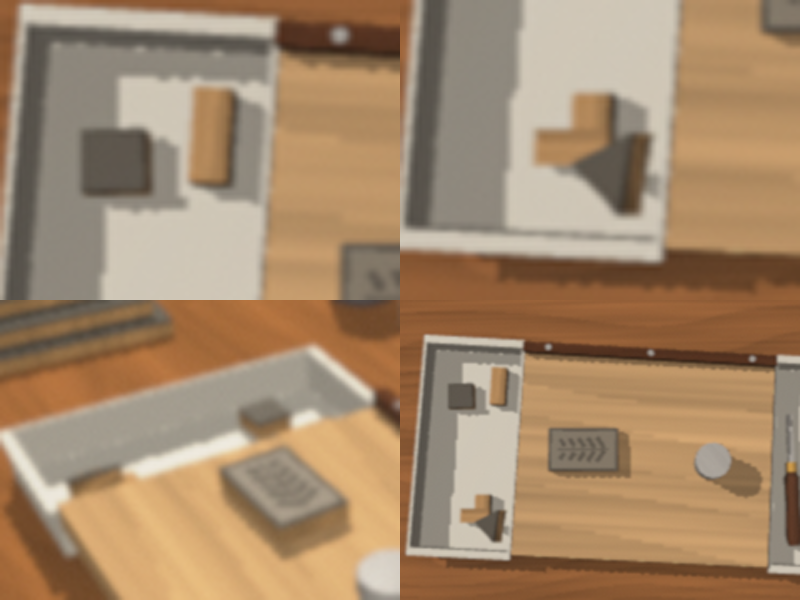

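The square now lies flat in the tray. One last numeric check on the wedge, which leans on the notched piece.

```bash
python3 - <<'E'
from h import *
b=np.array([-268.7,435.3]); off=np.array([.7,293.6])-b
a=np.radians(-4);R=np.array([[np.cos(a),-np.sin(a)],[np.sin(a),np.cos(a)]])
W=lambda X,Y,z:(wristworld([[290+(X-400)/4-.4,10+Y/4-.4]],z+(.1907-.2219)*-1*0)[0]+off)
dz=env.read_state()["tool_pos"][2]-.2219
T=lambda X,Y,z:((world("top",[[110+(X-400)/5-.4,190+(Y-300)/5-.4]],z,1)[0][:2]-[.5685,.0359])@R*1000).round(1)
for z in (.005,.015,.02,.025,.03,.035,.04,.045): print(z,"W",W(570,100,z+dz).round(1),W(720,125,z+dz).round(1),"T",T(617,432,z),T(603,525,z))
E
```

```text
0.005 W [-79.3 156. ] [-119.9  161.8] T [-71.3 168.9] [-109.2  172.1]
0.015 W [-77.2 157.8] [-116.7  163.3] T [-71.4 166.7] [-108.8  169.9]
0.02 W [-76.1 158.6] [-115.1  164.1] T [-71.4 165.6] [-108.6  168.8]
0.025 W [-75.  159.5] [-113.4  164.9] T [-71.5 164.5] [-108.5  167.6]
0.03 W [-73.9 160.3] [-111.8  165.7] T [-71.6 163.4] [-108.3  166.5]
0.035 W [-72.9 161.2] [-110.2  166.5] T [-71.6 162.3] [-108.1  165.4]
0.04 W [-71.8 162. ] [-108.6  167.2] T [-71.7 161.2] [-107.9  164.3]
0.045 W [-70.7 162.9] [-107.  168.] T [-71.7 160.1] [-107.8  163.2]
```

```bash
python3 -c "
from station import env
print(env.finish_job())"
```

```text
the job is handed in; nothing more can be done
None
```

I pushed all four offcuts off the board into the scrap tray and took the hand away, then handed the job in at about 24 s; the wedge rests tilted on the notched piece, within the tray's walls and clear of the board, and the carved block and jar look unmoved.

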